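Load the bookshop's card printer

ROBOT

A 6-joint arm with a two-finger parallel gripper is mounted at the origin on the work surface. World frame = base frame: x ahead of the robot, y to its left, z up, the work surface at z = 0. Lengths are in m, angles in rad, forces in N, time in s.
With the tool pointing down it reaches from about 0.225 to 0.875 m from the base axis. Payload 3.4 kg.
Tool frame: the origin (TCP) lies at the very end of the fingers, on their centre line; the grasp point (between the pads) lies 19 mm behind it (manip.tcp_to_grasp is the distance from the TCP to the grasp point, in m); z points along the fingers, y is the line along which they close (so a half turn about z gives the same grasp; the last joint's range is limited). The gripper opens to 85 mm and grips with 20 to 120 N. Pads are 22 mm wide; open, the fingers measure 114 mm over their backs; the gripper's body (76 mm by 85 mm) begins 54 mm behind the grasp point. The pads swing forward as they close: fully open they stand 13 mm farther back than shut.
Start: joints at [1.167, 0.276, 1.505, -0, 1.361, -0.121], TCP at [0.16, 0.552, 0.231] pointing down, gripper open.
Joint ranges: [-2.89, 2.89], [-0.75, 2.08], [0.22, 2.7], [-1.18, 4.32], [0.11, 2.71], [-2.7, 2.7]. Speed limits (rad/s): [2.57, 2.57, 3.14, 3.14, 3.14, 3.14].

INTERFACE

Orientations are given as a unit quaternion [w, x, y, z].
In Python, from rig import status, get_image, job, manip gives the robot as it stands.
- The arm moves only by the tool apply_moves, never from a script. Its arguments are lists of equal length, an entry for each row: "xyz": the shift along the tool's x, y, z each as a share of 0.3 m, from -1 to 1, a list of three; "rot": the turn, a rotation vector about the tool's x, y, z each as a share of 60 degrees, from -1 to 1, a list of three; "hand": the opening, from -1 (shut) to 1 (fully open). A call has 1 to 8 rows; each row shifts and turns the commanded pose from where the row before left it, along the tool's axes as they then stand; what a row does not reach is not made up. A row lasts 1/8 s, in which the tool goes at most 62.5 mm and 10.7 degrees, less where a joint would pass 70% of its speed; a pose out of reach is approached as far as the arm can. A call with a number of a shift or a turn outside -1 to 1 is refused whole. A call with a gripper value outside its range is refused whole. The fingers move at their own pace and stop on an object; "force" is the grip in N (left out, the last holds). Time passes only in rows, so rows that do not move let the fingers close. It gives the time, the measured TCP pose, the force, the opening and the grip force at its end, in the units of the state.
- status.get_state(): the state, without advancing time (a new reading comes with each control period).
- get_image(name): name is "side" or "top"; returns a dict with "pixels" (384x512x3 uint8, red, green, blue), "fovy" (degrees; the focal length in pixels is half the picture's height over the tangent of half this angle, whatever the lens; pixels are square), "cx", "cy" (the principal point, pixels), "dist" ([k1, k2, p1, p2, k3] as OpenCV has them; the pictures are not rectified), "origin" and "orientation" of the camera in the world. Camera axes: x right, y down, z forward; pixel columns grow to the right and rows downward; lengths in m; the calibration is good to about 2 mm. A picture is of the moment at which its call begins. There is no depth.
- job.sign_off(): hands the job in; it is judged then, once.
The state is a dict: "clock": time; "qpos": joint angles; "qd": joint speeds; "effort": joint torques, N m; "position": TCP position; "ee_rot": TCP orientation; "contact_force": force on the tool from outside, world axes, zero at the start; "moment": the same for the moment, N m; "width": finger opening in m; "gripper_force": force on a finger pad.
Only numpy, scipy, OpenCV 4.12 (cv2) and the standard library are available. Lean on these libraries where they do the work, as an engineer would, in place of code of your own. Each camera call takes 0.05 s, during which the arm holds its last target. There are 200 camera calls.

TASK

Get the shelf-card printer ready: slide the upright pack of blank cards fully down into the printer's narrow slot, and drop the ribbon cassette fully home in the wide bay. Once the cassette is home, swing the steel locking lever over it all the way shut against its stop. Leave the drink can, mug, books and plates where they stand.

Things in the scene. Friction and masses are not known exactly. Their poses are not given: they have to be found in the camera images.
- printer: Grey box-shaped desktop card printer, 170 (its x) x 190 (its y) x 70 mm high, fixed to the table. Origin: centre of its underside; z up; its front (black card outlet) faces its -x; +y is the side with the wide bay and the lever, -y the side with the narrow slot. Both openings are in its flat top (deck, 70 mm above its origin), 30 mm deep, with straight walls.
- bay_floor (a point): Centre of the floor of the wide bay, 30 mm below the deck; axes as the printer's. The bay is 67 (x) x 43 (y) mm, so the cassette has 1.5 mm of play on each side.
- slot_floor (a point): Centre of the floor of the narrow slot, 30 mm below the deck, 90 mm from the bay's centre; axes as the printer's. The slot is 89 (x) x 15 (y) mm, so the card pack has 1.5 mm of play on each side.
- cassette: Black ribbon cassette, a block 64 (its x) x 40 (its y) x 50 mm high with round spool windows on its long sides and a paper label on top, standing loose on the table. Origin: centre of its underside; z up. Its foot is bevelled all round as a lead-in (2.5 mm in over the lowest 6 mm). Either way round fits. Seated, it stands 20 mm out of the deck. 0.14 kg nominal.
- card_pack: White flat pack of blank plastic cards, 86 (its x) x 12 (its y, thickness) x 54 mm high, standing on its long edge in a low dark steel holder. Origin: centre of its underside; z up. Its foot is bevelled all round as a lead-in (2.5 mm in over the lowest 6 mm). Either way round fits. Seated, it stands 24 mm out of the deck. 0.09 kg nominal.
- holder: Low dark steel holder, fixed to the table, base 96 (x) x 50 (y) x 6 mm with a lip on each side rising to 22 mm above the table, 16 mm apart; the card pack stands between the lips on the 6 mm base, so it is lifted straight up. Origin: centre of the underside; x along the lips.
- lever (a joint): Angle of the locking lever about its upright pivot: 0 is shut against its stop (the lever points to the printer's front, -x, across the middle of the bay), it grows as the lever is swung open towards the printer's +y side, about 1.57 pointing straight to +y, at most 1.9. It stays where it is left; turning it takes about 0.6 N at the knob.
- lever_knob (a point): Centre of the top of the lever's upright black knob, 14 mm in diameter and 32 mm tall, standing on the free end of the steel lever bar (bar 14 mm wide, 8 mm thick, its underside 23 mm above the deck and 3 mm above the seated cassette). Knob top 133 mm above the table. 106 mm from the pivot.
- lever_pivot (a point): On the lever's pivot axis at the bar's top face, 101 mm above the table; the pivot post (18 mm in diameter; hub 22 mm) stands on the deck 58 mm behind (+x of) the bay's centre.
- can: Plain aluminium drink can, 62 mm in diameter, 115 mm tall, origin at the centre of its underside; bystander.
- cup: White mug, 82 mm in diameter, 85 mm tall, origin at the centre of its underside, handle at its +y; bystander.
- books: Stack of three paperbacks, 172 x 108 x 66 mm, origin at the centre of its underside; bystander.
- plates: Stack of white paper plates, 180 mm in diameter, 35 mm tall, origin at the centre of its underside; bystander.
Mind the look-alikes: they are no part of the job. There is more than one size of the card_pack; the job needs the smallest.

How it is judged:
By the outcome, as a careful person would: the job done as asked, in the order asked, and still so for the second after the job is handed in, with the robot touching nothing.
It also fails if it takes over 69 s, if anything falls off the work surface, if the arm or the gripper's body presses on something with over 40 N, if the wrist force passes 120 N, or if a joint passes its speed limit or range.

## Working session

There is one attempt and no reset: what is moved stays moved. The work goes in short steps, Python scripts to look and compute and a tool call to move; the robot and the scene stay as the last step left them, time stands still between calls to the robot, and variables do not carry over. Pictures are saved under pics/ and viewed, at most 10 in all, crops included, and the job is handed in when it is done.

Besides the shell and the picture viewer there is one more tool, called after ">>>" as name(argument=value, ...) on one line, values as JSON. apply_moves: Moves the arm, as the interface text tells. Its arguments: {"type":"object","properties":{"xyz":{"type":"array","items":{"type":"array","items":{"type":"number","minimum":-1,"maximum":1}}},"rot":{"type":"array","items":{"type":"array","items":{"type":"number","minimum":-1,"maximum":1}}},"hand":{"type":"array","items":{"type":"number"}},"force":{"type":"number"}},"required":["xyz","rot","hand"]}

```bash
mkdir -p pics; ls; python3 - <<'E'
from rig import status,get_image,manip
import cv2,numpy as np
s=status.get_state();print({k:np.round(v,3) for k,v in s.items()},manip.tcp_to_grasp)
for n in("top","side"):
    d=get_image(n);cv2.imwrite(f"pics/{n}0.png",cv2.cvtColor(d["pixels"],cv2.COLOR_RGB2BGR))
    np.save(f"{n}0.npy",d,allow_pickle=True)
    print(n,{k:v for k,v in d.items() if k!="pixels"})
E
```

```text
pics
{'clock': np.float64(0.0), 'qpos': array([ 1.167,  0.277,  1.506, -0.   ,  1.361, -0.121]), 'qd': array([ 0.001, -0.002, -0.   , -0.   , -0.001,  0.   ]), 'effort': array([ 0.0000e+00, -4.1679e+01, -2.4580e+01, -0.0000e+00,  1.1000e-02,
       -0.0000e+00]), 'position': array([0.16 , 0.552, 0.23 ]), 'ee_rot': array([-0.   ,  0.141,  0.99 , -0.001]), 'contact_force': array([-0.583, -0.643,  1.246]), 'moment': array([ 0.025, -0.028,  0.038]), 'gripper_force': np.float64(0.0), 'width': np.float64(0.085)} 0.0187
top {'fovy': 53.43392430035739, 'cx': 252.47845013404617, 'cy': 194.4810261517237, 'dist': array([-0.11918427,  0.        ,  0.        ,  0.        ,  0.        ]), 'origin': array([0.40184354, 0.04031123, 1.05337792]), 'orientation': array([ 0.06434718, -0.69613298,  0.713852  , -0.04091011])}
side {'fovy': 52.75614213142072, 'cx': 253.81708148636008, 'cy': 190.84675533747543, 'dist': array([-0.05823829,  0.        ,  0.        ,  0.        ,  0.        ]), 'origin': array([ 0.38077661, -0.8844732 ,  0.85581403]), 'orientation': array([-0.43305814,  0.89523061, -0.0967618 ,  0.04074265])}
```

View pics/top0.png

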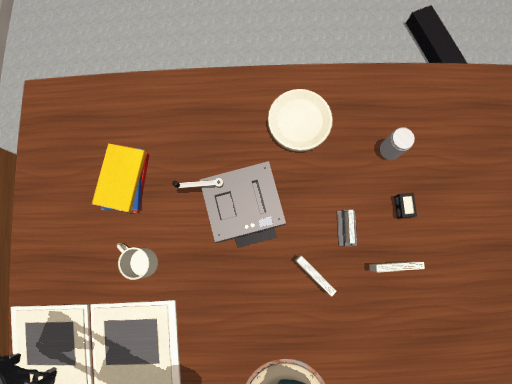

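View pics/side0.png

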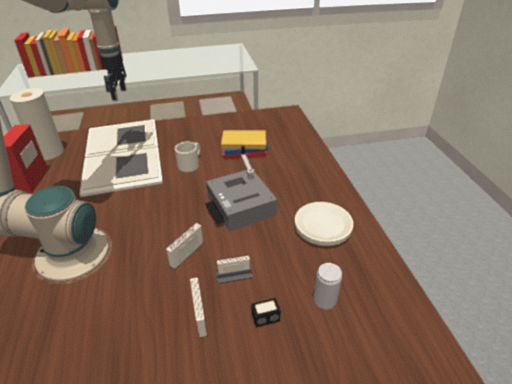

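Top view: printer at (243,202) with bay (226,206), slot (258,196), lever knob (177,184) and pivot (219,183). The cassette is at (405,205), the only black block with a label.
Card pack candidates: (347,228), about 35 px long and in the holder; (316,276), about 50 px; (397,267), about 55 px. By size and holder I choose (347,228), and will check it in one crop.

```bash
cat > h.py <<'E'
import numpy as np,cv2
from scipy.spatial.transform import Rotation as R
from rig import status,get_image,manip
def K(d):
    f=d["pixels"].shape[0]/2/np.tan(np.radians(d["fovy"])/2)
    return np.array([[f,0,d["cx"]],[0,f,d["cy"]],[0,0,1]])
def Rc(d): return R.from_quat(np.roll(d["orientation"],-1)).as_matrix()
def cast(d,uv,z):
    p=cv2.undistortPoints(np.array(uv,float).reshape(-1,1,2),K(d),d["dist"]).reshape(-1,2)
    r=np.c_[p,np.ones(len(p))]@Rc(d).T
    return d["origin"]+r*((z-d["origin"][2])/r[:,2])[:,None]
def proj(d,P):
    M=Rc(d).T
    return cv2.projectPoints(np.array(P,float).reshape(-1,3),cv2.Rodrigues(M)[0],-M@d["origin"],K(d),d["dist"])[0].reshape(-1,2)
def blob(d,mask,c,r,z,show=True):
    m=np.zeros_like(mask,np.uint8);x,y=c
    m[y-r:y+r,x-r:x+r]=mask[y-r:y+r,x-r:x+r]
    cs,_=cv2.findContours(m,cv2.RETR_EXTERNAL,cv2.CHAIN_APPROX_NONE)
    k=max(cs,key=cv2.contourArea).reshape(-1,2)
    W=cast(d,k,z)[:,:2]
    q=cv2.minAreaRect((W*1000).astype(np.float32))
    b=cv2.boxPoints(q);e=b[1]-b[0],b[2]-b[1];L=max(e,key=np.linalg.norm)
    print(c,"ctr",np.round(q[0],1),"size",np.round(q[1],1),"long axis deg",round(float(np.degrees(np.arctan2(L[1],L[0]))%180),1),"cnt px",len(k))
    return q
def load(n): return np.load(f"{n}.npy",allow_pickle=True).item()
E
python3 - <<'E'
from h import *
d=load("top0");s=load("side0")
I=d["pixels"].astype(int);g=I.mean(2);sat=I.max(2)-I.min(2)
w=((g>150)&(sat<70)).astype(np.uint8)
for c,r,z in [((347,228),22,.06),((316,276),28,.06),((397,267),32,.06),((405,205),15,.05)]: blob(d,w,c,r,z)
blob(d,((g<130)&(sat<25)).astype(np.uint8)|w,(405,205),20,.05)
gr=((g>60)&(sat<30)).astype(np.uint8)
blob(d,gr,(243,203),48,.07)
print("knob",cast(d,[(177,184)],.133),"pivot",cast(d,[(219,183)],.101))
print("bay",cast(d,[(226,206)],.07),"slot",cast(d,[(258,196)],.07))
c=lambda d,x,y,w,h,k:cv2.resize(cv2.cvtColor(d["pixels"],cv2.COLOR_RGB2BGR)[y:y+h,x:x+w],None,fx=k,fy=k,interpolation=cv2.INTER_CUBIC)
a=c(d,165,155,130,95,6)[:, :780]
cv2.imwrite("pics/c1.png",a)
b=np.vstack([c(d,290,180,140,60,5.7),c(s,160,210,140,60,5.7)])[:,:798][:600]
b=cv2.resize(b,(700,600));cv2.imwrite("pics/c2.png",b)
E
```

```text
(347, 228) ctr [ 460.3 -183.4] size [13.8 86.1] long axis deg 179.3 cnt px 75
(316, 276) ctr [337.2 -86.3] size [127.6  19.9] long axis deg 43.3 cnt px 83
(397, 267) ctr [ 352.8 -306. ] size [ 20.4 128.3] long axis deg 91.8 cnt px 106
(405, 205) ctr [ 514.2 -342.4] size [46.6 24.3] long axis deg 2.6 cnt px 48
(405, 205) ctr [ 512.7 -333.8] size [64.7 53.7] long axis deg 4.0 cnt px 79
(243, 203) ctr [518.2 103.8] size [198.1 203.6] long axis deg 103.5 cnt px 288
knob [[0.57191373 0.25602854 0.133     ]] pivot [[0.57719144 0.15501306 0.101     ]]
bay [[0.52150443 0.14100014 0.07      ]] slot [[0.54551791 0.05703548 0.07      ]]
```

View pics/c1.png

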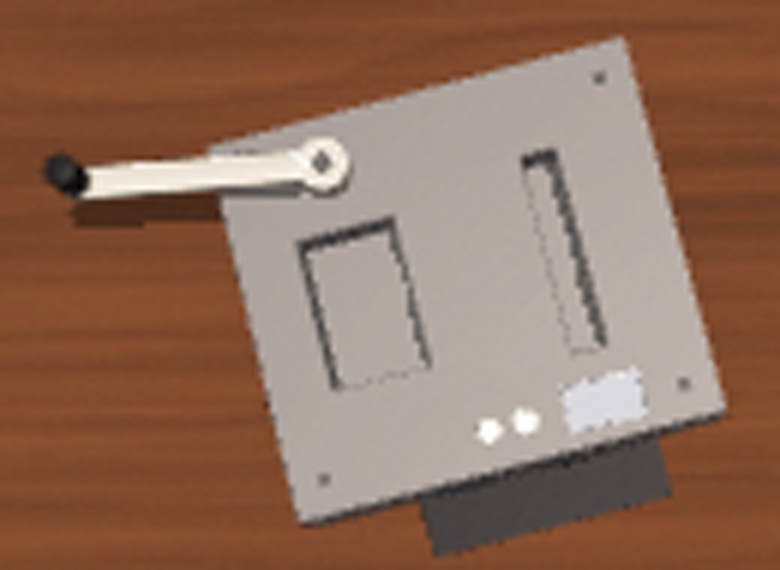

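View pics/c2.png

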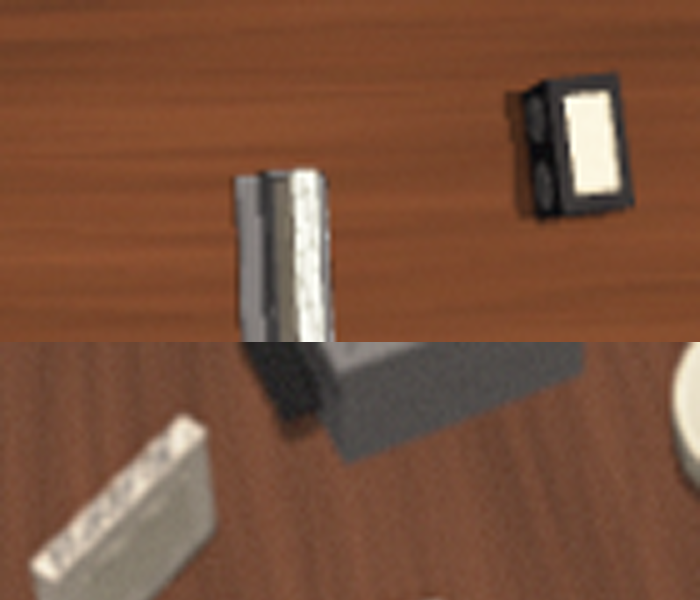

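c1 shows the deck, with bay corners at about (298,242), (393,217), (431,367), (338,390) and slot corners at about (522,155), (555,148), (606,347), (572,352), all in crop px. c2 shows the white pack between the dark lips. At 86 mm long against 128 mm for the two others, it is the smallest, so the choice holds. The black cassette with the cream label is at crop (592,142).

```bash
cat >> h.py <<'E'
def shift(x,y,z,yaw):
    """turn about tool z (share), then tool-axis shift (share) to reach TCP x,y,z(m) with tool-y at yaw deg (mod 180)"""
    s=status.get_state();M=R.from_quat(np.roll(s["ee_rot"],-1)).as_matrix();p=s["position"]
    cur=np.degrees(np.arctan2(M[1,1],M[0,1]));dy=(yaw-cur+90)%180-90
    M2=R.from_euler('z',dy,degrees=True).as_matrix()@M
    dn=np.array([x,y,z])-p
    print("t",round(float(s["clock"]),2),"pos",np.round(p,4),"yaw",round(cur,2),"zaxis",np.round(M[:,2],3),"F",np.round(s["contact_force"],1),"w",round(float(s["width"]),4),"grip",round(float(s["gripper_force"]),1))
    print("rotz share",round(-dy/60,4),"shift share",np.round(M2.T@dn/.3,4))
E
python3 - <<'E'
from h import *
d=load("top0");s=load("side0")
cr=lambda P:(np.array(P,float)+.5)/6-.5+[165,155]
D=cast(d,cr([(725,410),(623,38),(303,523)]),.07)[:,:2]*1e3
B=cast(d,cr([(298,242),(393,217),(431,367),(338,390)]),.07)[:,:2]*1e3
S=cast(d,cr([(522,155),(555,148),(606,347),(572,352)]),.07)[:,:2]*1e3
ang=lambda v:round(float(np.degrees(np.arctan2(v[1],v[0]))),2)
n=lambda v:round(float(np.linalg.norm(v)),1)
print("deck",ang(D[1]-D[0]),n(D[1]-D[0]),ang(D[2]-D[0])-90,n(D[2]-D[0]),"ctr",(D[1]+D[2])/2)
print("bay",B.mean(0),ang(B[0]-B[3]),ang(B[1]-B[2]),n(B[0]-B[3]),n(B[0]-B[1]))
print("slot",S.mean(0),ang(S[0]-S[3]),ang(S[1]-S[2]),n(S[0]-S[3]),n(S[0]-S[1]))
print("b-s",ang(B.mean(0)-S.mean(0))-90,n(B.mean(0)-S.mean(0)))
print("knob",cast(d,cr([(66,174)]),.133),"pivot",cast(d,cr([(322,162)]),.101))
# pack profile
g=cv2.cvtColor(d["pixels"],cv2.COLOR_RGB2GRAY)
print(g[215:243:4,335:362]);print(g[204:250,351])
o=lambda P:(np.array(P,float)+.5)/5-.5+[290,180]
C=cast(d,o([(547,82),(619,74),(633,204),(562,214)]),.05)[:,:2]*1e3
print("cass",C.mean(0),ang(C[0]-C[3]),ang(C[1]-C[2]),n(C[0]-C[3]),n(C[0]-C[1]))
L=cast(d,o([(563,93),(611,90),(621,191),(574,196)]),.05)[:,:2]*1e3
print("label",L.mean(0),ang(L[0]-L[3]),ang(L[1]-L[2]))
for nme,v in(("pack",[.46,-.183,.06]),("cass",[.513,-.342,.05])): print(nme,proj(s,v))
shift(.460,-.183,.12,90)
E
```

```text
deck 13.32 169.4 13.590000000000003 187.6 ctr [533.92475364  98.84726813]
bay [523.67257136 142.56231733] 14.5 13.23 67.3 42.9
slot [544.89633671  55.7097149 ] 12.73 12.74 89.2 14.7
b-s 13.730000000000004 89.4
knob [[0.57307216 0.25961325 0.133     ]] pivot [[0.5809185 0.156903  0.101    ]]
[[ 93  73  87 116 128 130  98  64  57  75 104 109 112 148 239 245 233 244
  218 137 103  92  91  92  92  92  92]
 [ 93  78  77 112 127 131 132  90  63  70 101 106 117 114 232 250 247 233
  224 135 118  89  89  88  88  89  89]
 [ 89  91  70 104 127 129 129  92  49  66  94 103 102 112 234 240 236 226
  223 132 137  87  89  90  90  88  88]
 [ 88  88  65 115 131 128 130  93  53  61  86 101 104 108 223 231 245 237
  227 127 129  79  89  89  88  88  87]
 [ 86  87  65 113 129 129 130  93  59  55  84 102 104 117 198 243 233 245
  249 170 129  94  86  87  87  87  85]
 [ 83  84  64 105 125 128 130 108  70  75  83 104 103 118 153 249 246 231
  245 211 128 120  86  86  86  85  85]
 [ 89  91  90  90 115 128 129 129  80  63  71 105 110 110 110 234 250 245
  232 226 131 150  90  90  88  91  90]]
[ 89  85  82  85  88 129 239 250 240 214 230 233 233 231 226 247 245 245
 243 236 244 244 244 245 244 240 231 233 227 213 231 246 246 246 249 250
 246 246 234 154  53  87  97  83  80  79]
cass [ 504.39170843 -340.74573067] 2.25 1.62 70.8 40.1
label [ 504.83317449 -341.83046736] 1.79 1.15
pack [[231.58332876 260.01527202]]
cass [[264.05317308 307.46985321]]
t 0.1 pos [0.1603 0.5517 0.2305] yaw 73.8 zaxis [-0.001 -0.001 -1.   ] F [-0.7 -0.  -0.2] w 0.0854 grip 0.0
rotz share -0.27 shift share [-0.9992 -2.4485  0.3722]
```

>>> apply_moves(xyz=[[0, 0, 0], [0, 0, 0], [-0.0625, -0.153, 0], [-0.0625, -0.153, 0], [-0.0625, -0.153, 0], [-0.0625, -0.153, 0], [-0.0625, -0.153, 0], [-0.0625, -0.153, 0]], rot=[[0, 0, -0.135], [0, 0, -0.135], [0, 0, 0], [0, 0, 0], [0, 0, 0], [0, 0, 0], [0, 0, 0], [0, 0, 0]], hand=[0, 0, 0, 0, 0, 0, 0, 0], force=40)

```text
clock: 1.1
position: [0.2731, 0.2752, 0.2311]
ee_rot: [0.0, -0.0, 1.0, -0.0]
contact_force: [0.8, 0.1, 0.2]
width: 0.0427
gripper_force: 0.0
```

>>> apply_moves(xyz=[[-0.0625, -0.153, 0], [-0.0625, -0.153, 0], [-0.0625, -0.153, 0], [-0.0625, -0.153, 0], [-0.0625, -0.153, 0], [-0.0625, -0.153, 0], [-0.0625, -0.153, 0], [-0.0625, -0.153, 0]], rot=[[0, 0, 0], [0, 0, 0], [0, 0, 0], [0, 0, 0], [0, 0, 0], [0, 0, 0], [0, 0, 0], [0, 0, 0]], hand=[0, 0, 0, 0, 0, 0, 0, 0])

```text
clock: 2.1
position: [0.4231, -0.092, 0.2311]
ee_rot: [-0.0, 0.0, 1.0, 0.0]
contact_force: [0.9, 1.1, 0.5]
width: 0.0423
gripper_force: 0.0
```

```bash
python3 - <<'E'
from h import *
d=load("top0");s=load("side0")
o=lambda P:(np.array(P,float)+.5)/[5,5.7]-.5+[290,180]
ang=lambda v:round(float(np.degrees(np.arctan2(v[1],v[0]))),2)
n=lambda v:round(float(np.linalg.norm(v)),1)
for P in([(547,82),(619,74),(633,204),(562,214)],[(563,93),(611,90),(621,191),(574,196)]):
    C=cast(d,o(P),.05)[:,:2]*1e3
    print("cass",C.mean(0),ang(C[0]-C[3]),ang(C[1]-C[2]),n(C[0]-C[3]),n(C[0]-C[1]))
print("pack",cast(d,[(351.45,226.1)],.06))
a=cast(d,[(350.9,215),(352,239)],.06);print(ang((a[0]-a[1])))
# label centre via side view
g=s["pixels"].astype(int);w=((g.min(2)>150)).astype(np.uint8)
blob(s,w,(264,308),13,.05); blob(s,w,(234,262),20,.06)
shift(.460,-.184,.12,90)
E
```

```text
cass [ 513.83173749 -341.48744466] 3.11 2.43 62.3 40.1
cass [ 514.2220533  -342.57534957] 2.6 1.9 48.6 26.6
pack [[ 0.46110233 -0.18406247  0.06      ]]
-0.53
(264, 308) ctr [ 516.4 -340. ] size [45.6 24.1] long axis deg 3.7 cnt px 47
(234, 262) ctr [ 463.  -183.1] size [85.1 12.9] long axis deg 0.1 cnt px 65
t 2.1 pos [ 0.4231 -0.092   0.2311] yaw 89.96 zaxis [-0.     0.001 -1.   ] F [0.9 1.1 0.5] w 0.0423 grip 0.0
rotz share -0.0006 shift share [-0.1231 -0.3069  0.37  ]
```

>>> apply_moves(xyz=[[-0.064, -0.1525, 0.04], [-0.064, -0.1525, 0.04], [0, 0, 0.12], [0, 0, 0.12], [0, 0, 0.12], [0, 0, 0.12], [0, 0, 0.084], [0, 0, 0]], rot=[[0, 0, 0], [0, 0, 0], [0, 0, 0], [0, 0, 0], [0, 0, 0], [0, 0, 0], [0, 0, 0], [0, 0, 0]], hand=[0, 0, 0, 0, 0, 0, 0, 0])

```text
clock: 3.1
position: [0.4595, -0.181, 0.0362]
ee_rot: [-0.002, 0.0, 1.0, 0.001]
contact_force: [-0.0, 0.3, 0.1]
width: 0.0423
gripper_force: 0.0
```

>>> apply_moves(xyz=[[0, 0, 0], [0, 0, 0], [0, 0, 0], [0, 0, 0], [0, 0, 0]], rot=[[0, 0, 0], [0, 0, 0], [0, 0, 0], [0, 0, 0], [0, 0, 0]], hand=[-0.9, -0.9, -0.9, -0.9, -0.9])

```text
clock: 3.72
position: [0.4624, -0.1825, 0.0394]
ee_rot: [0.001, 0.0, 1.0, -0.001]
contact_force: [0.1, -0.3, 5.5]
width: 0.0112
gripper_force: 40.9
```

>>> apply_moves(xyz=[[0, 0, -0.05], [0, 0, -0.1], [0, 0, -0.15], [0, 0, -0.15], [0, 0, -0.05], [0, 0, 0], [0, 0, 0]], rot=[[0, 0, 0], [0, 0, 0], [0, 0, 0], [0, 0, 0], [0, 0, 0], [0, 0, 0], [0, 0, 0]], hand=[-0.9, -0.9, -0.9, -0.9, -0.9, -0.9, -0.9])

```text
clock: 4.6
position: [0.4601, -0.1812, 0.1863]
ee_rot: [-0.002, 0.0, 1.0, 0.001]
contact_force: [0.3, -1.1, -1.4]
width: 0.0106
gripper_force: 40.0
```

```bash
python3 - <<'E'
from h import *
a=get_image("top");b=get_image("side")
np.save("top1.npy",a,allow_pickle=True);np.save("side1.npy",b,allow_pickle=True)
st=status.get_state();p=st["position"];print(p)
out=[]
for d in(a,b):
    u,v=proj(d,p)[0].astype(int);print(u,v)
    c=d["pixels"][v-35:v+35,u-45:u+45];out.append(cv2.resize(c,None,fx=6,fy=4.2,interpolation=cv2.INTER_CUBIC))
cv2.imwrite("pics/hold.png",cv2.cvtColor(np.vstack(out),cv2.COLOR_RGB2BGR))
shift(.5449,.0557,.16,103.4)
E
```

```text
[ 0.46027371 -0.18135007  0.18621556]
362 222
229 225
t 4.7 pos [ 0.4603 -0.1814  0.1862] yaw 89.99 zaxis [-0.003  0.002 -1.   ] F [-0.7 -0.5 -1.3] w 0.0114 grip 40.0
rotz share -0.2234 shift share [-0.4578  0.7031  0.0873]
```

View pics/hold.png

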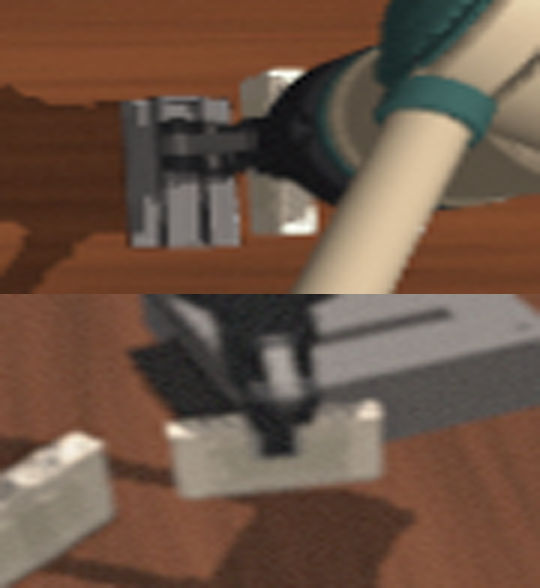

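The pack hangs level in the grip, with the fingertip at the centre of its length: side crop (278,450), pack ends at 170 and 383. I'll cross-check the slot and bay in the side view.

```bash
python3 - <<'E'
from h import *
s=load("side0")
c=s["pixels"][165:230,200:285]
cv2.imwrite("pics/sp.png",cv2.cvtColor(cv2.resize(c,None,fx=9,fy=9,interpolation=cv2.INTER_CUBIC),cv2.COLOR_RGB2BGR))
E
```

```text
(no output)
```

View pics/sp.png

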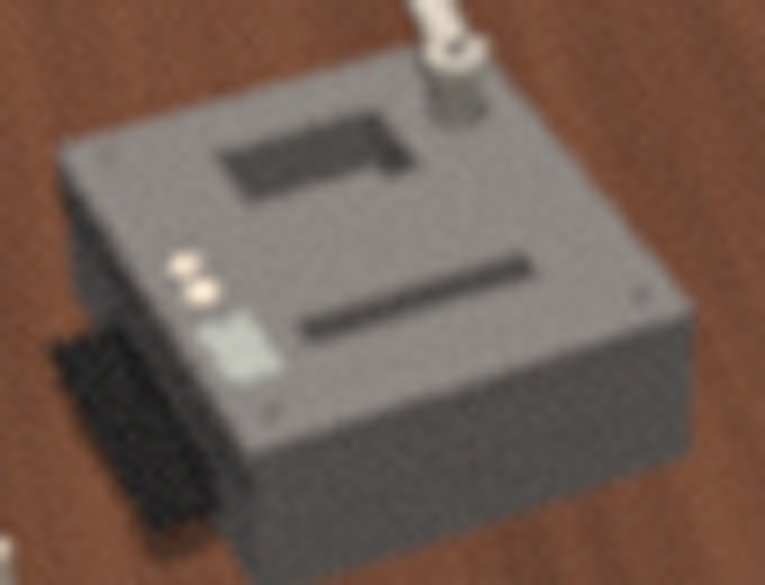

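>>> apply_moves(xyz=[[0, 0, 0], [0, 0, 0], [-0.08, 0.12, 0], [-0.09, 0.14, 0], [-0.09, 0.14, 0], [-0.09, 0.14, 0], [-0.08, 0.12, 0], [0, 0, 0]], rot=[[0, 0, -0.112], [0, 0, -0.113], [0, 0, 0], [0, 0, 0], [0, 0, 0], [0, 0, 0], [0, 0, 0], [0, 0, 0]], hand=[-0.9, -0.9, -0.9, -0.9, -0.9, -0.9, -0.9, -0.9])

```text
clock: 5.7
position: [0.5407, 0.0434, 0.1866]
ee_rot: [-0.001, -0.12, 0.993, 0.001]
contact_force: [-0.1, -0.2, -1.1]
width: 0.0115
gripper_force: 39.9
```

The side crop shows slot corners (298,322), (525,252), (535,275), (310,342) and bay corners (220,155), (375,110), (412,160), (245,202).

```bash
python3 - <<'E'
from h import *
s=load("side0")
f=lambda P:(np.array(P,float)+.5)/9-.5+[200,165]
for P in([(298,322),(525,252),(535,275),(310,342)],[(220,155),(375,110),(412,160),(245,202)],[(690,310),(245,455),(62,152)]):
    C=cast(s,f(P),.07)[:,:2]*1e3;print(C.round(1).tolist(),C.mean(0).round(1),np.degrees(np.arctan2(*(C[1]-C[0])[::-1])))
b=load("side1")
# held pack ends and fingertip in side view, plane y=-.1875
g=lambda P:(np.array(P,float)+.5)/[6,4.2]-.5+[229-45,225-35]
def casty(d,uv,y):
    p=cv2.undistortPoints(np.array(uv,float).reshape(-1,1,2),K(d),d["dist"]).reshape(-1,2)
    r=np.c_[p,np.ones(len(p))]@Rc(d).T
    return d["origin"]+r*((y-d["origin"][1])/r[:,1])[:,None]
print(casty(b,g([(170,425-294),(383,402-294),(180,497-294),(380,478-294),(278,455-294)]),-.1875)*1e3)
shift(.545,.057,.14,103.5)
E
```

```text
[[503.4, 53.3], [590.0, 74.1], [590.6, 60.5], [505.7, 41.6]] [547.4  57.4] 13.503916930766229
[[491.2, 156.2], [553.0, 171.1], [560.7, 137.1], [495.9, 125.7]] [525.2 147.5] 13.609426421865123
[[639.7, 29.2], [474.3, -11.8], [433.5, 171.3]] [515.8  62.9] -166.09188690298186
[[ 418.40206401 -187.5         217.00233234]
 [ 506.22222586 -187.5         217.45949946]
 [ 417.95846643 -187.5         158.2673237 ]
 [ 503.57986431 -187.5         155.74270029]
 [ 460.97458462 -187.5         184.09836227]]
t 5.7 pos [0.5407 0.0434 0.1866] yaw 103.73 zaxis [-0.002  0.001 -1.   ] F [-0.1 -0.2 -1.1] w 0.0115 grip 39.9
rotz share 0.0038 shift share [-0.0247  0.0406  0.1552]
```

>>> apply_moves(xyz=[[-0.0247, 0.0406, 0.05], [0, 0, 0.05], [0, 0, 0], [0, 0, 0]], rot=[[0, 0, 0], [0, 0, 0], [0, 0, 0], [0, 0, 0]], hand=[-0.9, -0.9, -0.9, -0.9])

```text
clock: 6.2
position: [0.5448, 0.0536, 0.1579]
ee_rot: [-0.0, -0.117, 0.993, -0.0]
contact_force: [1.0, -0.3, -0.8]
width: 0.0115
gripper_force: 40.0
```

>>> apply_moves(xyz=[[0, 0, 0]], rot=[[0, 0, 0]], hand=[-0.9])

```text
clock: 6.32
position: [0.5453, 0.0538, 0.1586]
ee_rot: [0.001, -0.117, 0.993, -0.0]
contact_force: [-0.6, -0.4, -1.1]
width: 0.0113
gripper_force: 40.0
```

```bash
python3 - <<'E'
from h import *
a=get_image("side");b=get_image("top")
np.save("side2.npy",a,allow_pickle=True)
c=a["pixels"][135:230,190:300]
cv2.imwrite("pics/pre.png",cv2.cvtColor(cv2.resize(c,None,fx=7,fy=6,interpolation=cv2.INTER_CUBIC),cv2.COLOR_RGB2BGR))
shift(.545,.0577,.11,103.5)
E
```

```text
t 6.42 pos [0.5452 0.054  0.1586] yaw 103.47 zaxis [ 0.001  0.    -1.   ] F [ 0.2  0.7 -0.9] w 0.0117 grip 40.0
rotz share -0.0005 shift share [-0.0021  0.0122  0.1621]
```

View pics/pre.png

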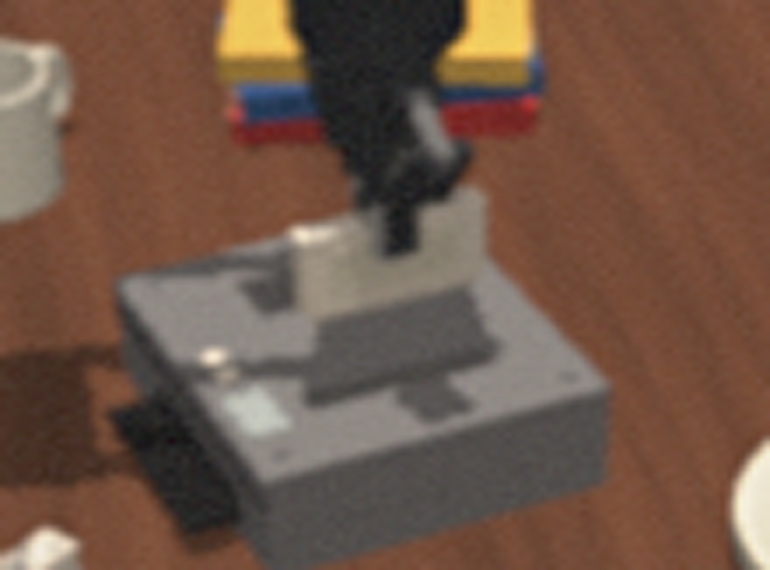

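The pack is held upright over the slot, its foot at crop (400,300). The slot is in shadow at about (400,375). Small correction, then down to the deck.

>>> apply_moves(xyz=[[-0.002, 0.0122, 0.06], [0, 0, 0.08], [0, 0, 0.03], [0, 0, 0], [0, 0, 0]], rot=[[0, 0, 0], [0, 0, 0], [0, 0, 0], [0, 0, 0], [0, 0, 0]], hand=[-0.9, -0.9, -0.9, -0.9, -0.9])

```text
clock: 7.05
position: [0.5454, 0.0579, 0.108]
ee_rot: [0.001, -0.117, 0.993, -0.0]
contact_force: [-0.2, -1.5, -1.5]
width: 0.0111
gripper_force: 40.0
```

>>> apply_moves(xyz=[[0, 0, 0.01], [0, 0, 0.01], [0, 0, 0.01], [0, 0, 0]], rot=[[0, 0, 0], [0, 0, 0], [0, 0, 0], [0, 0, 0]], hand=[-0.9, -0.9, -0.9, -0.9])

```text
clock: 7.55
position: [0.5444, 0.058, 0.0978]
ee_rot: [-0.0, -0.118, 0.993, 0.0]
contact_force: [-1.4, -0.2, -1.5]
width: 0.0109
gripper_force: 40.0
```

>>> apply_moves(xyz=[[0, 0, 0.01], [0, 0, 0.01], [0, 0, 0.01], [0, 0, 0]], rot=[[0, 0, 0], [0, 0, 0], [0, 0, 0], [0, 0, 0]], hand=[-0.9, -0.9, -0.9, -0.9])

```text
clock: 8.05
position: [0.5444, 0.058, 0.0888]
ee_rot: [-0.0, -0.117, 0.993, 0.0]
contact_force: [-0.3, 0.1, -1.3]
width: 0.0109
gripper_force: 40.0
```

>>> apply_moves(xyz=[[0, 0, 0.01], [0, 0, 0.01], [0, 0, 0.01], [0, 0, 0]], rot=[[0, 0, 0], [0, 0, 0], [0, 0, 0], [0, 0, 0]], hand=[-0.9, -0.9, -0.9, -0.9])

```text
clock: 8.55
position: [0.5444, 0.058, 0.0798]
ee_rot: [-0.0, -0.118, 0.993, 0.0]
contact_force: [0.1, 0.4, -1.8]
width: 0.0112
gripper_force: 40.0
```

>>> apply_moves(xyz=[[0, 0, 0.01], [0, 0, 0.007], [0, 0, 0]], rot=[[0, 0, 0], [0, 0, 0], [0, 0, 0]], hand=[-0.9, -0.9, -0.9])

```text
clock: 8.93
position: [0.5445, 0.058, 0.0748]
ee_rot: [-0.0, -0.118, 0.993, 0.0]
contact_force: [-0.4, -0.2, -0.8]
width: 0.0112
gripper_force: 40.0
```

>>> apply_moves(xyz=[[0, 0, 0.006], [0, 0, 0]], rot=[[0, 0, 0], [0, 0, 0]], hand=[-0.9, -0.9])

```text
clock: 9.18
position: [0.5448, 0.058, 0.0734]
ee_rot: [0.0, -0.118, 0.993, 0.0]
contact_force: [-0.1, 0.5, 0.6]
width: 0.0111
gripper_force: 40.2
```

>>> apply_moves(xyz=[[0, 0, 0.004], [0, 0, 0]], rot=[[0, 0, 0], [0, 0, 0]], hand=[-0.9, -0.9])

```text
clock: 9.43
position: [0.5448, 0.058, 0.0734]
ee_rot: [0.0, -0.118, 0.993, -0.0]
contact_force: [-2.9, 0.2, 8.9]
width: 0.0114
gripper_force: 41.3
```

>>> apply_moves(xyz=[[0, 0, 0], [0, 0, 0], [0, 0, 0], [0, 0, -0.06], [0, 0, -0.12], [0, 0, -0.15], [0, 0, -0.12], [0, 0, 0]], rot=[[0, 0, 0], [0, 0, 0], [0, 0, 0], [0, 0, 0], [0, 0, 0], [0, 0, 0], [0, 0, 0], [0, 0, 0]], hand=[-0.3, -0.3, -0.3, -0.3, -0.3, -0.3, 0.5, 0.5])

```text
clock: 10.42
position: [0.5467, 0.058, 0.21]
ee_rot: [0.003, -0.118, 0.993, -0.0]
contact_force: [0.0, -0.0, -0.8]
width: 0.0635
gripper_force: 0.0
```

```bash
python3 - <<'E'
from h import *
b=get_image("side")
c=b["pixels"][135:230,190:300]
cv2.imwrite("pics/seat1.png",cv2.cvtColor(cv2.resize(c,None,fx=7,fy=6,interpolation=cv2.INTER_CUBIC),cv2.COLOR_RGB2BGR))
shift(.5147,-.3400,.028,92.7)
E
```

```text
t 10.47 pos [0.5452 0.058  0.208 ] yaw 103.5 zaxis [ 0.003  0.    -1.   ] F [-0.8  0.1  0.1] w 0.0641 grip 0.0
rotz share 0.18 shift share [ 0.1656 -1.3201  0.6001]
```

View pics/seat1.png

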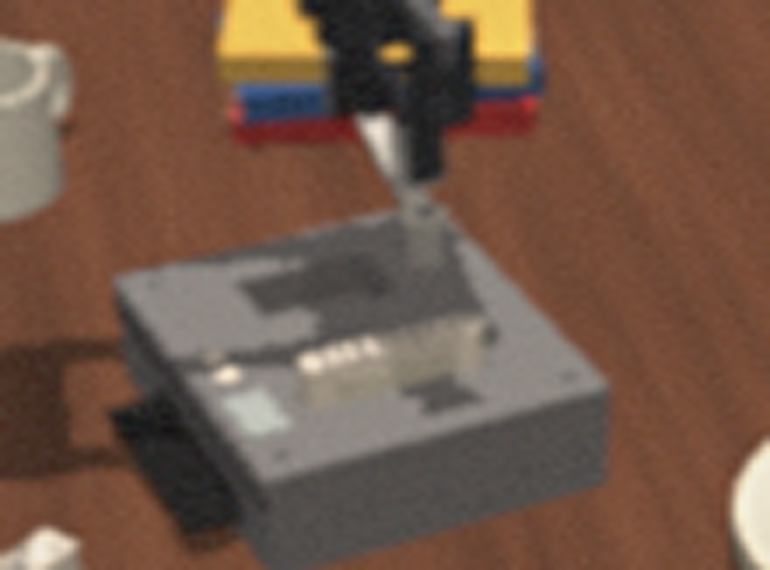

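The pack stands seated in the slot, centred at crop (390,360), about 24 mm out of the deck. Next, the cassette.

>>> apply_moves(xyz=[[0, 0, 0], [0, 0, 0], [0.02, -0.165, 0], [0.0288, -0.231, 0], [0.0288, -0.231, 0], [0.0288, -0.231, 0], [0.0288, -0.231, 0], [0.0288, -0.231, 0]], rot=[[0, 0, 0.09], [0, 0, 0.09], [0, 0, 0], [0, 0, 0], [0, 0, 0], [0, 0, 0], [0, 0, 0], [0, 0, 0]], hand=[0.6, 0.6, 0.6, 0.6, 0.6, 0.6, 0.6, 0.6])

```text
clock: 11.48
position: [0.5157, -0.3047, 0.2048]
ee_rot: [-0.001, -0.023, 1.0, 0.001]
contact_force: [0.8, 0.7, 0.3]
width: 0.0684
gripper_force: 0.0
```

>>> apply_moves(xyz=[[0, 0, 0], [0, 0, 0], [0, 0, 0]], rot=[[0, 0, 0], [0, 0, 0], [0, 0, 0]], hand=[0.6, 0.6, 0.6])

```text
clock: 11.85
position: [0.5168, -0.3016, 0.2062]
ee_rot: [-0.001, -0.024, 1.0, 0.001]
contact_force: [-0.5, -0.1, 0.2]
width: 0.0681
gripper_force: 0.0
```

```bash
python3 - <<'E'
from h import *
shift(.5144,-.3398,.027,92.7)
E
```

```text
t 11.85 pos [ 0.5168 -0.3016  0.2062] yaw 92.78 zaxis [-0.001  0.002 -1.   ] F [-0.5 -0.1  0.2] w 0.0681 grip 0.0
rotz share 0.0014 shift share [ 0.0132 -0.1279  0.5972]
```

>>> apply_moves(xyz=[[0.0132, -0.1279, 0], [0, 0, 0.15], [0, 0, 0.15], [0, 0, 0.15], [0, 0, 0.1], [0, 0, 0.047], [0, 0, 0], [0, 0, 0]], rot=[[0, 0, 0], [0, 0, 0], [0, 0, 0], [0, 0, 0], [0, 0, 0], [0, 0, 0], [0, 0, 0], [0, 0, 0]], hand=[0.6, 0.6, 0.6, 0.6, 0.6, 0.6, 0.6, 0.6])

```text
clock: 12.85
position: [0.5159, -0.3422, 0.0294]
ee_rot: [0.001, -0.024, 1.0, -0.001]
contact_force: [-0.4, -0.2, 0.4]
width: 0.0683
gripper_force: 0.0
```

>>> apply_moves(xyz=[[0, 0, 0], [0, 0, 0], [0, 0, 0], [0, 0, 0], [0, 0, 0]], rot=[[0, 0, 0], [0, 0, 0], [0, 0, 0], [0, 0, 0], [0, 0, 0]], hand=[-0.3, -0.3, -0.3, -0.3, -0.3])

```text
clock: 13.48
position: [0.5155, -0.3424, 0.0292]
ee_rot: [0.001, -0.023, 1.0, -0.001]
contact_force: [-0.1, 0.7, 6.1]
width: 0.0389
gripper_force: 42.5
```

>>> apply_moves(xyz=[[0, 0, -0.05], [0, 0, -0.12], [0, 0, -0.15], [0, 0, -0.15], [0, 0, -0.13], [0, 0, 0], [0, 0, 0], [0, 0, 0]], rot=[[0, 0, 0], [0, 0, 0], [0, 0, 0], [0, 0, 0], [0, 0, 0], [0, 0, 0], [0, 0, 0], [0, 0, 0]], hand=[-0.3, -0.3, -0.3, -0.3, -0.3, -0.3, -0.3, -0.3])

```text
clock: 14.48
position: [0.5138, -0.3411, 0.2059]
ee_rot: [-0.001, -0.024, 1.0, 0.001]
contact_force: [-0.1, -0.6, -1.6]
width: 0.0393
gripper_force: 41.7
```

```bash
python3 - <<'E'
from h import *
b=get_image("side");p=status.get_state()["position"];u,v=proj(b,p)[0].astype(int);print(u,v)
c=b["pixels"][v-45:v+35,u-50:u+50]
cv2.imwrite("pics/hold2.png",cv2.cvtColor(cv2.resize(c,None,fx=7,fy=7,interpolation=cv2.INTER_CUBIC),cv2.COLOR_RGB2BGR))
shift(.5242,.1454,.15,103.5)
E
```

```text
264 264
t 14.53 pos [ 0.514  -0.3412  0.206 ] yaw 92.69 zaxis [-0.003  0.002 -1.   ] F [ 0.1 -0.3 -1.9] w 0.0387 grip 41.7
rotz share -0.1801 shift share [-0.4123  1.5687  0.1896]
```

View pics/hold2.png

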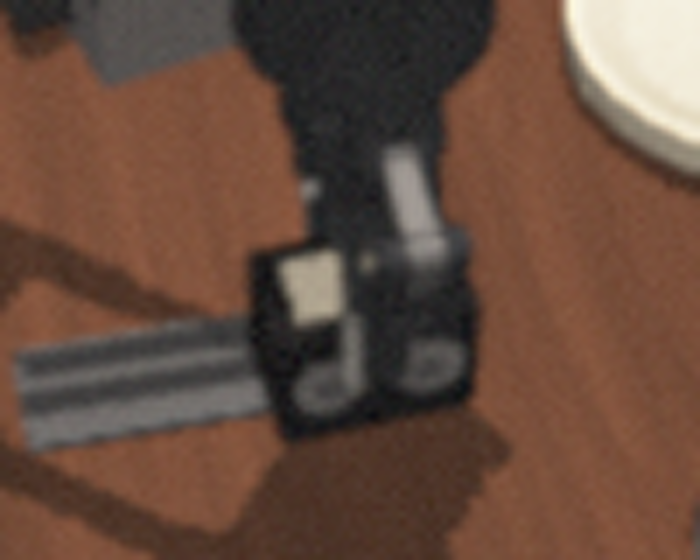

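The cassette hangs level. Its spool windows at crop (325,390) and (433,362) sit symmetrically about the finger at x≈382.

>>> apply_moves(xyz=[[0, 0, 0], [0, 0, 0], [-0.033, 0.12, 0], [-0.046, 0.177, 0], [-0.046, 0.177, 0], [-0.046, 0.177, 0], [-0.046, 0.177, 0], [-0.046, 0.177, 0]], rot=[[0, 0, -0.09], [0, 0, -0.09], [0, 0, 0], [0, 0, 0], [0, 0, 0], [0, 0, 0], [0, 0, 0], [0, 0, 0]], hand=[-0.3, -0.3, -0.3, -0.3, -0.3, -0.3, -0.3, -0.3])

```text
clock: 15.52
position: [0.5206, -0.0285, 0.2069]
ee_rot: [-0.001, -0.117, 0.993, 0.0]
contact_force: [0.6, 0.9, -1.0]
width: 0.0389
gripper_force: 41.7
```

>>> apply_moves(xyz=[[-0.046, 0.177, 0], [-0.046, 0.177, 0], [-0.046, 0.177, 0], [0, 0, 0], [0, 0, 0], [0, 0, 0], [0, 0, 0]], rot=[[0, 0, 0], [0, 0, 0], [0, 0, 0], [0, 0, 0], [0, 0, 0], [0, 0, 0], [0, 0, 0]], hand=[-0.3, -0.3, -0.3, -0.3, -0.3, -0.3, -0.3])

```text
clock: 16.4
position: [0.5243, 0.1331, 0.2078]
ee_rot: [-0.0, -0.117, 0.993, -0.0]
contact_force: [-0.5, -0.2, -1.7]
width: 0.0392
gripper_force: 41.7
```

```bash
python3 - <<'E'
from h import *
shift(.524,.1454,.12,103.5)
E
```

```text
t 16.4 pos [0.5243 0.1331 0.2078] yaw 103.38 zaxis [-0. -0. -1.] F [-0.5 -0.2 -1.7] w 0.0392 grip 41.7
rotz share -0.0019 shift share [-0.0086  0.0403  0.2927]
```

>>> apply_moves(xyz=[[-0.0086, 0.0403, 0.05], [0, 0, 0.12], [0, 0, 0.12], [0, 0, 0.05], [0, 0, 0], [0, 0, 0]], rot=[[0, 0, 0], [0, 0, 0], [0, 0, 0], [0, 0, 0], [0, 0, 0], [0, 0, 0]], hand=[-0.3, -0.3, -0.3, -0.3, -0.3, -0.3])

```text
clock: 17.15
position: [0.5251, 0.1469, 0.107]
ee_rot: [0.001, -0.117, 0.993, 0.0]
contact_force: [-0.2, -1.1, -1.5]
width: 0.0395
gripper_force: 41.7
```

```bash
python3 - <<'E'
from h import *
shift(.524,.1454,.0925,103.5)
E
```

```text
t 17.15 pos [0.5251 0.1469 0.107 ] yaw 103.49 zaxis [ 0.002  0.001 -1.   ] F [-0.2 -1.1 -1.5] w 0.0395 grip 41.7
rotz share -0.0002 shift share [ 0.0048 -0.0041  0.0483]
```

>>> apply_moves(xyz=[[0.0048, -0.0041, 0.01], [0, 0, 0.013], [0, 0, 0.013], [0, 0, 0.012], [0, 0, 0]], rot=[[0, 0, 0], [0, 0, 0], [0, 0, 0], [0, 0, 0], [0, 0, 0]], hand=[-0.3, -0.3, -0.3, -0.3, -0.3])

```text
clock: 17.77
position: [0.5231, 0.1452, 0.0912]
ee_rot: [0.0, -0.117, 0.993, 0.0]
contact_force: [1.4, 0.9, -1.1]
width: 0.0392
gripper_force: 41.7
```

>>> apply_moves(xyz=[[0, 0, 0.01], [0, 0, 0.01], [0, 0, 0]], rot=[[0, 0, 0], [0, 0, 0], [0, 0, 0]], hand=[-0.3, -0.3, -0.3])

```text
clock: 18.15
position: [0.5231, 0.1452, 0.0853]
ee_rot: [0.0, -0.117, 0.993, 0.0]
contact_force: [1.1, 1.3, -1.8]
width: 0.0393
gripper_force: 41.6
```

>>> apply_moves(xyz=[[0, 0, 0.012], [0, 0, 0.012], [0, 0, 0.012], [0, 0, 0]], rot=[[0, 0, 0], [0, 0, 0], [0, 0, 0], [0, 0, 0]], hand=[-0.3, -0.3, -0.3, -0.3])

```text
clock: 18.65
position: [0.5231, 0.1452, 0.0744]
ee_rot: [0.0, -0.117, 0.993, 0.0]
contact_force: [2.4, 0.1, -3.0]
width: 0.0391
gripper_force: 41.5
```

>>> apply_moves(xyz=[[0, 0, 0.008], [0, 0, 0]], rot=[[0, 0, 0], [0, 0, 0]], hand=[-0.3, -0.3])

```text
clock: 18.9
position: [0.5231, 0.1452, 0.0722]
ee_rot: [0.0, -0.117, 0.993, 0.0]
contact_force: [3.1, 0.8, -2.3]
width: 0.0391
gripper_force: 41.6
```

>>> apply_moves(xyz=[[0, 0, 0.006], [0, 0, 0]], rot=[[0, 0, 0], [0, 0, 0]], hand=[-0.3, -0.3])

```text
clock: 19.15
position: [0.5231, 0.1452, 0.0706]
ee_rot: [0.0, -0.117, 0.993, 0.0]
contact_force: [2.7, 0.3, -1.1]
width: 0.0392
gripper_force: 41.8
```

>>> apply_moves(xyz=[[0, 0, 0.005], [0, 0, 0]], rot=[[0, 0, 0], [0, 0, 0]], hand=[-0.3, -0.3])

```text
clock: 19.4
position: [0.5232, 0.1452, 0.0693]
ee_rot: [0.0, -0.118, 0.993, 0.0]
contact_force: [3.7, 1.2, 1.7]
width: 0.0392
gripper_force: 42.0
```

>>> apply_moves(xyz=[[0, 0, 0.004], [0, 0, 0], [0, 0, 0], [0, 0, 0], [0, 0, -0.05], [0, 0, -0.1], [0, 0, 0], [0, 0, 0]], rot=[[0, 0, 0], [0, 0, 0], [0, 0, 0], [0, 0, 0], [0, 0, 0], [0, 0, 0], [0, 0, 0], [0, 0, 0]], hand=[-0.3, 0.4, 0.4, 0.4, 0.4, 0.4, -1, -1])

```text
clock: 20.4
position: [0.5225, 0.1451, 0.1129]
ee_rot: [-0.0, -0.117, 0.993, 0.0]
contact_force: [-0.1, 0.4, -1.1]
width: 0.0239
gripper_force: 0.0
```

>>> apply_moves(xyz=[[0, 0, 0], [0, 0, 0], [0, 0, 0.04], [0, 0, 0.02], [0, 0, 0]], rot=[[0, 0, 0], [0, 0, 0], [0, 0, 0], [0, 0, 0], [0, 0, 0]], hand=[-1, -1, -1, -1, -1])

```text
clock: 21.02
position: [0.5221, 0.1451, 0.0937]
ee_rot: [-0.001, -0.117, 0.993, 0.0]
contact_force: [0.8, 0.0, -0.5]
width: 0.0002
gripper_force: 0.0
```

>>> apply_moves(xyz=[[0, 0, 0.008], [0, 0, 0.005], [0, 0, 0.003], [0, 0, 0]], rot=[[0, 0, 0], [0, 0, 0], [0, 0, 0], [0, 0, 0]], hand=[-1, -1, -1, -1])

```text
clock: 21.52
position: [0.5229, 0.1452, 0.0901]
ee_rot: [0.0, -0.118, 0.993, 0.0]
contact_force: [0.2, 0.4, -0.5]
width: -0.0001
gripper_force: 0.0
```

>>> apply_moves(xyz=[[0, 0, -0.1], [0, 0, -0.15], [0, 0, -0.1], [0, 0, 0], [0, 0, 0], [0, 0, 0], [0, 0, 0], [0, 0, 0]], rot=[[0, 0, 0], [0, 0, 0], [0, 0, 0.1], [0, 0, 0.17], [0, 0, 0.17], [0, 0, 0.17], [0, 0, 0.17], [0, 0, 0.17]], hand=[-0.2, -0.2, -0.2, -0.2, -0.2, -0.2, -0.2, -0.2])

```text
clock: 22.52
position: [0.5227, 0.1451, 0.1951]
ee_rot: [0.0, 0.373, 0.928, 0.0]
contact_force: [0.6, -0.1, -0.1]
width: 0.0343
gripper_force: 0.0
```

>>> apply_moves(xyz=[[0, 0, 0], [0, 0, 0], [0, 0, 0], [0, 0, 0], [0, 0, 0], [0, 0, 0]], rot=[[0, 0, 0.17], [0, 0, 0.17], [0, 0, 0.17], [0, 0, 0.17], [0, 0, 0.028], [0, 0, 0]], hand=[-0.2, -0.2, -0.2, -0.2, -0.2, -0.2])

```text
clock: 23.28
position: [0.5228, 0.1451, 0.195]
ee_rot: [-0.0, 0.681, 0.732, 0.0]
contact_force: [0.7, 0.1, -1.0]
width: 0.0341
gripper_force: 0.0
```

```bash
python3 - <<'E'
from h import *
shift(.5730,.2640,.109,4)
print(status.get_state()["qpos"])
d=load("top0")
for z,x in((.133,.5728),(.101,.5728)): print(proj(d,[x,.2647,z]))
g=d["pixels"].astype(int).max(2);m=(g<60).astype(np.uint8);ys,xs=np.nonzero(m[172:196,165:190]);print(xs.min()+165,xs.max()+165,ys.min()+172,ys.max()+172,len(xs))
b=get_image("top");np.save("top3.npy",b,allow_pickle=True)
c=np.hstack([im["pixels"][160:260,150:270] for im in(b,get_image("side"))])
cv2.imwrite("pics/lev.png",cv2.cvtColor(cv2.resize(c,(790,400),interpolation=cv2.INTER_CUBIC),cv2.COLOR_RGB2BGR))
E
```

```text
t 23.27 pos [0.5228 0.1451 0.195 ] yaw 4.14 zaxis [ 0.  0. -1.] F [ 0.7  0.1 -1. ] w 0.0341 grip 0.0
rotz share 0.0023 shift share [0.3835 0.1946 0.2868]
[1.42474883e-01 2.50500529e-01 1.63378842e+00 1.13223790e-04
 1.25718440e+00 7.02691522e-02]
[[173.56840976 183.75215559]]
[[176.5348269 185.9425997]]
173 178 181 187 29
```

View pics/lev.png

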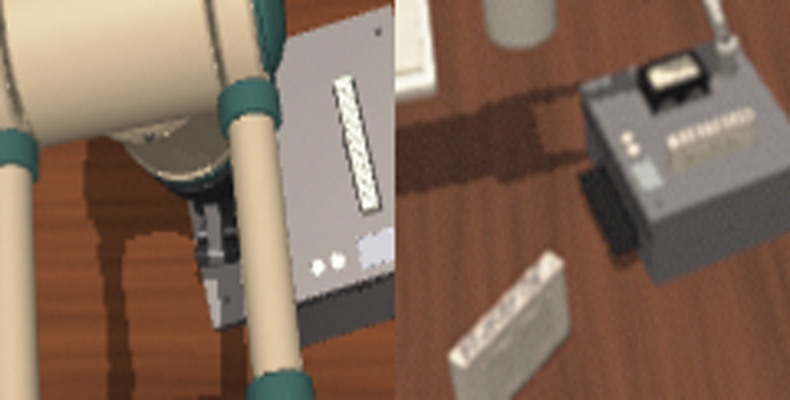

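The view shows both parts seated: cassette at right crop (675,80), pack at (710,140). Next I straddle the knob.

>>> apply_moves(xyz=[[0.126, 0.065, 0], [0.126, 0.065, 0], [0.125, 0.0645, 0], [0, 0, 0], [0, 0, 0.08], [0, 0, 0.08], [0, 0, 0.07], [0, 0, 0]], rot=[[0, 0, 0], [0, 0, 0], [0, 0, 0], [0, 0, 0], [0, 0, 0], [0, 0, 0], [0, 0, 0], [0, 0, 0]], hand=[-0.2, -0.2, -0.2, -0.2, -0.2, -0.2, -0.2, -0.2])

```text
clock: 24.38
position: [0.5714, 0.2607, 0.1243]
ee_rot: [-0.001, 0.682, 0.731, -0.002]
contact_force: [0.1, 0.7, 0.1]
width: 0.0341
gripper_force: 0.0
```

>>> apply_moves(xyz=[[0, 0, 0.03], [0, 0, 0.02], [0, 0, 0]], rot=[[0, 0, 0], [0, 0, 0], [0, 0, 0]], hand=[-0.2, -0.2, -0.2])

```text
clock: 24.75
position: [0.5729, 0.2619, 0.1109]
ee_rot: [-0.0, 0.682, 0.731, -0.0]
contact_force: [0.1, 0.1, 0.8]
width: 0.0344
gripper_force: 0.0
```

>>> apply_moves(xyz=[[0, 0, 0], [0, 0, 0], [0, 0, 0], [-0.0054, -0.0614, 0], [-0.0054, -0.0614, 0], [0, 0, 0]], rot=[[0, 0, 0], [0, 0, 0], [0, 0, 0], [0, 0, -0.1667], [0, 0, -0.1667], [0, 0, 0]], hand=[-0.55, -0.55, -0.55, -0.55, -0.55, -0.55], force=20)

```text
clock: 25.5
position: [0.5362, 0.2529, 0.1112]
ee_rot: [-0.0, 0.545, 0.838, -0.0]
contact_force: [0.3, -0.1, 0.6]
width: 0.0191
gripper_force: 0.0
```

```bash
python3 - <<'E'
from h import *
t=np.radians(114)
shift(.5804+.105*np.cos(t),.159+.105*np.sin(t),.111,24)
E
```

```text
t 25.5 pos [0.5362 0.2529 0.1112] yaw 23.91 zaxis [-0.001 -0.    -1.   ] F [ 0.3 -0.1  0.6] w 0.0191 grip 0.0
rotz share -0.0014 shift share [0.0041 0.0073 0.0007]
```

>>> apply_moves(xyz=[[-0.0054, -0.0614, 0], [-0.0054, -0.0614, 0], [-0.0054, -0.0614, 0], [-0.0054, -0.0614, 0], [-0.0054, -0.0614, 0], [-0.0054, -0.0614, 0], [0, 0, 0]], rot=[[0, 0, -0.1667], [0, 0, -0.1667], [0, 0, -0.1667], [0, 0, -0.1667], [0, 0, -0.1667], [0, 0, -0.1667], [0, 0, 0]], hand=[-0.55, -0.55, -0.55, -0.55, -0.55, -0.55, -0.55])

```text
clock: 26.38
position: [0.4757, 0.1667, 0.1112]
ee_rot: [0.0, 0.055, 0.998, 0.0]
contact_force: [0.1, 0.3, -0.9]
width: 0.0194
gripper_force: 0.0
```

```bash
python3 - <<'E'
from h import *
t=np.radians(193.5)
shift(.5804+.106*np.cos(t),.159+.106*np.sin(t),.111,103.5)
b=get_image("side");np.save("side4.npy",b,allow_pickle=True)
E
```

```text
t 26.38 pos [0.4757 0.1667 0.1112] yaw 83.69 zaxis [ 0.001  0.    -1.   ] F [ 0.1  0.3 -0.9] w 0.0194 grip 0.0
rotz share -0.3302 shift share [ 0.0201 -0.1065  0.0007]
```

>>> apply_moves(xyz=[[-0.004, -0.0614, 0], [-0.004, -0.05, 0], [0, 0, 0]], rot=[[0, 0, -0.165], [0, 0, -0.165], [0, 0, 0]], hand=[-0.55, -0.55, -0.55])

```text
clock: 26.8
position: [0.4774, 0.1341, 0.1111]
ee_rot: [0.0, -0.117, 0.993, 0.0]
contact_force: [0.4, 0.2, -0.2]
width: 0.0192
gripper_force: 0.0
```

>>> apply_moves(xyz=[[0, -0.01, 0], [0, 0, 0]], rot=[[0, 0, 0], [0, 0, 0]], hand=[-0.55, -0.55])

```text
clock: 27.05
position: [0.4774, 0.1315, 0.111]
ee_rot: [0.0, -0.12, 0.993, 0.0]
contact_force: [0.2, -0.1, -0.1]
width: 0.0193
gripper_force: 0.0
```

>>> apply_moves(xyz=[[0, -0.006, 0], [0, 0, 0]], rot=[[0, 0, 0], [0, 0, 0]], hand=[-0.55, -0.55])

```text
clock: 27.3
position: [0.4776, 0.1302, 0.111]
ee_rot: [0.0, -0.12, 0.993, 0.001]
contact_force: [-0.9, 3.7, -1.1]
width: 0.0194
gripper_force: 1.9
```

>>> apply_moves(xyz=[[0, -0.006, 0], [0, 0, 0]], rot=[[0, 0, 0], [0, 0, 0]], hand=[-0.55, -0.55])

```text
clock: 27.55
position: [0.4777, 0.13, 0.111]
ee_rot: [-0.0, -0.119, 0.993, 0.003]
contact_force: [-0.6, 9.5, -0.9]
width: 0.0191
gripper_force: 4.5
```

>>> apply_moves(xyz=[[0, 0.007, 0], [0, 0.007, 0], [0, 0, 0], [0, 0, -0.05], [0, 0, -0.12], [0, 0, -0.15], [0, 0, -0.1], [0, 0, 0]], rot=[[0, 0, 0], [0, 0, 0], [0, 0, 0], [0, 0, 0], [0, 0, 0], [0, 0, 0], [0, 0, 0], [0, 0, 0]], hand=[-0.55, -0.55, -0.55, -0.55, -0.55, -0.55, -0.55, -0.55])

```text
clock: 28.55
position: [0.479, 0.1315, 0.2407]
ee_rot: [0.004, -0.12, 0.993, -0.0]
contact_force: [0.3, -0.3, -1.2]
width: 0.0189
gripper_force: 0.0
```

>>> apply_moves(xyz=[[0.15, 0, 0], [0.15, 0, 0], [0.15, 0, 0], [0.15, 0, 0], [0, 0, 0]], rot=[[0, 0, 0], [0, 0, 0], [0, 0, 0], [0, 0, 0], [0, 0, 0]], hand=[-0.55, -0.55, -0.55, -0.55, -0.55])

```text
clock: 29.18
position: [0.2986, 0.0879, 0.2362]
ee_rot: [-0.001, -0.12, 0.993, -0.0]
contact_force: [0.4, 0.5, -0.0]
width: 0.0193
gripper_force: 0.0
```

```bash
python3 - <<'E'
from h import *
b=get_image("top");s=get_image("side")
t0=load("top0")
P=lambda a:[.5804+.106*np.cos(np.radians(a)),.159+.106*np.sin(np.radians(a)),.133]
print(proj(b,P(193.5)),proj(s,P(193.5)))
for d in(b,s):
    u,v=proj(d,P(193.5))[0].round().astype(int);g=d["pixels"].max(2)
    print(g[v-6:v+10,u-9:u+10])
# cream bar in top view: direction
I=b["pixels"].astype(int);m=(I.min(2)>185).astype(np.uint8)
# pixels on bar: sample along shut line
for r in(.02,.04,.06,.08): 
    q=np.array([.5804,.1575,.101])+r*np.array([-.9724,-.2334,0])
    u,v=proj(b,q)[0].round().astype(int);print(u,v,b["pixels"].max(2)[v,u-6:u+7])
print(status.get_state()["position"])
E
```

```text
[[226.31658995 220.94597862]] [[219.61486626 170.75472477]]
[[168 105  61  60  60  62  61 105 234 236 243 244 231  62  63  61  41  41
   30]
 [169 168  66  61  60  61  59  88 239 235 242 244 244  62  36  32  55  87
  122]
 [169 169  83  60  61  59  61  55 232 234 240 244 248 119 124 146 173 172
  171]
 [168 169  89  61  59  40  42  26 226 231 192 201 244 209 171 172 172 172
  173]
 [167 169 170  61  39  73  91  97  98  40  50  53  88 235 169 172 173 172
  172]
 [169 170 169 159 152 169 171 169  39  49  56  64  63  74 123 173 171 172
  172]
 [169 168 168 170 171 171 171 128  44  52  61  71  75  19  95 172 173 173
  172]
 [168 168 169 169 168 170 171 101  35  51  63  72  57  15 107 172 172 173
  172]
 [169 168 171 170 170 171 170 107  62  44  60  60  21  27 112 172 172 172
  173]
 [167 170 170 170 171 170 170 171 107  86  57  29  46 100 172 172 172 172
  172]
 [170 170 169 169 169 171 170 171 171 170 171 107 172 172 172 172 171 173
  172]
 [170 170 170 170 170 170 171 172 172 170 170 171 171 172 172 172 171 172
  172]
 [171 169 171 170 170 171 171 170 170 171 170 171 172 172 172 173 17
[... 1136 characters left out ...]
 159
  175]
 [118 117 123 125 125 122 121 107  68  34  23  49 110 138 157 184 196 206
  215]
 [119 119 122 124 126 123 124 109  72  32  17  82 162 199 207 224 227 225
  223]
 [119 120 124 130 129 134 139 125  91  43  34 103 190 226 227 222 212 190
  180]
 [126 129 135 138 142 144 144 140 114  75  73 115 182 206 191 178 161 147
  157]
 [139 139 143 142 142 141 147 142 129 113 115 130 156 150 128 111 106 136
  192]]
220 189 [164 163 164  87 225 228 234 236 237 131 165 166 166]
222 197 [ 55  60 175 120 230 230 236 239 240 207 249 117  61]
224 204 [ 59 157 248 217 234 233 240 241 240 173 249  64  62]
226 212 [ 60 165 247 150 240 234 241 244 243 176 230  63  63]
[0.30235552 0.08841331 0.23698039]
```

```bash
python3 -c "
from rig import job
print(job.sign_off())"
```

```text
the job is handed in; nothing more can be done
None
```

The job is handed in: the smallest card pack is down on the slot floor, the cassette is home in the bay, and the lever is shut against its stop (9.5 N push at the end), all after about 29 s of the 69 s allowed; no verdict came back.

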